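# Reseat the spice-grinding slab in its wooden base

### The arm

A 6-joint arm with a two-finger parallel gripper is mounted at the origin on the work surface. World frame = base frame: x ahead of the robot, y to its left, z up, the work surface at z = 0. Lengths are in m, angles in rad, forces in N, time in s.
With the tool pointing down it reaches from about 0.3 to 0.875 m from the base axis. Payload 6.4 kg.
Tool frame: the origin (TCP) lies between the finger pads; the fingertips stand 22 mm ahead of it and the grasp point (between the pads) lies 3 mm ahead of it; x points along the fingers, z is the direction in which the jaws open and shut, and the axes are right-handed (so a half turn about x gives the same grasp; the last joint's range is limited). The gripper opens to 85 mm and grips with 20 to 120 N. Pads are 22 mm wide; open, the fingers measure 114 mm over their backs; the gripper's body (76 mm by 85 mm) begins 54 mm behind the grasp point. The pads swing forward as they close: fully open they stand 13 mm farther back than shut.
Start: joints at [1.125, 0.181, 1.607, -0, 1.354, -0.206], TCP at [0.137, 0.559, 0.253] pointing down, gripper open.
Joint ranges: [-2.99, 2.99], [-0.89, 2.07], [0.3, 2.58], [-1.14, 4.28], [0, 2.63], [-3.12, 3.12]. Speed limits (rad/s): [2.57, 2.57, 3.01, 3.14, 3.14, 3.14].

### API

Orientations are given as [roll, pitch, yaw] about the fixed x, y, z axes, in that order (R = Rz(yaw) Ry(pitch) Rx(roll)).
In Python, from station import manip gives the robot as it stands.
- The arm moves only by the tool play_rows, never from a script. Its arguments are lists of equal length, an entry for each row: "dp": the shift along the tool's x, y, z in cm, a list of three; "twist": the turn about the tool's x in degrees. A call has 1 to 10 rows; each row shifts and turns the commanded pose from where the row before left it, along the tool's axes as they then stand; what a row does not reach is not made up. A row lasts 1/8 s, in which the tool goes at most 62.5 mm and 10.7 degrees, less where a joint would pass 70% of its speed; a pose out of reach is approached as far as the arm can. A call is refused whole if a number of a shift passes 6.25 or a number of a turn 10.7, either way. A call with a gripper value outside its range is refused whole. "jaw" is the closure in counts, from 0 (fully open) to 255 (shut), set as the call begins (left out, the last holds). The fingers move at their own pace and stop on an object; the grip force is fixed at half the most. Time passes only in rows, so rows that do not move let the fingers close. It gives the time, the measured TCP pose, the force and the opening at its end, in the units of the state.
- manip.sense(): the state, without advancing time (a new reading comes with each control period).
- manip.capture(name): name is "scene" or "top" or "wrist"; returns the picture (480x640x3 uint8, red, green, blue); there is no depth.
- manip.calibration(name): a dict with "K" (3x3 intrinsics, pixels), "rvec" (rotation vector, rad) and "tvec" (3), from world to camera coordinates, as OpenCV has them; the wrist camera has in their place "hand_eye" (4x4, takes a point from camera to tool coordinates, whose origin is the TCP and whose axes are the tool frame's). Camera axes: x right, y down, z forward; pixel columns grow to the right and rows downward; lengths in m; the calibration is good to about 2 mm. A picture is of the moment at which its call begins: read the wrist's pose just before it. calibration takes no time and is no camera call.
- manip.finish_job(): hands the job in, once; it reports no verdict.
Trained networks look in the newest picture that a camera, given by its name, has taken for a name from the list of things; names that differ only in an ending like _2 or _b are one class to them, and where a whole thing is asked for, a point or a joint stands for the part that bears it (a point fixed in the world has none). Each returns a list of dicts, best first, with "p" (0 to 1); they miss things now and then, are a little off and sometimes report something else, mostly with a low value. They report only what shows in the picture. A call takes as long as a camera call. They do not tell look-alikes from the thing itself.
- manip.find_in(camera, thing): "centre" ([column, row] in pixels, amid what is visible of it).
- manip.landmark_of(camera, thing): "centre" ([column, row] in pixels: a listed point, or the origin of a listed thing).
The state is a dict: "time_s": time; "joint_positions": joint angles; "qvel": joint speeds; "joint_efforts": joint torques, N m; "tcp_pos": TCP position; "eef_rot": TCP orientation; "contact_force": force on the tool from outside, world axes, zero at the start; "torque": the same for the moment, N m; "finger_gap": finger opening in m.
Only numpy, scipy, OpenCV 4.12 (cv2) and the standard library are available. Lean on these libraries where they do the work, as an engineer would, in place of code of your own. Each camera call takes 0.05 s, during which the arm holds its last target.

### The job

The stone grinding slab was left propped on a wooden wedge to dry. Draw the wedge out from under it and lay the wedge on the cabinet top clear of the wooden base, then nudge and press the slab, without lifting it off the base, until it drops fully home and lies flat in its recess. Leave the other things on the cabinet top where they are.

Things in the scene. Friction and masses are not known exactly. Their poses are not given: they have to be found in the camera images.
- base: Wooden base board, fixed, 30 mm high, with an open-topped rectangular recess (123 mm along its x, 103 mm along its y, 12 mm deep, square edges). Origin: on its underside below the recess's centre, z up. The board spans x -146.5 to +81.5 mm, y -69.5 to +69.5 mm: a flat apron 85 mm deep on the recess's -x side (facing the robot), rims 18 to 20 mm wide on the others.
- recess (a point): Centre of the recess's floor, 18 mm above the base's underside; axes as the base's. The slab belongs here with 1.5 mm clearance all round; seated, it stands 6 mm above the base's top.
- slab: Plain rectangular stone slab, 120 mm (its x) x 100 mm (its y) x 18 mm thick, 0.45 to 0.75 kg. Origin: middle of its far (+x) lower edge; from there it reaches 120 mm to -x, 50 mm to either side in y, 18 mm up in z. At the start its far edge lies in the recess, 9 to 14 mm short of the far wall, and its near (-x) end is propped about 14 mm above the apron by the wedge.
- slab_mid (a point): Centre of the slab's underside; axes as the slab's. The slab starts turned up to 3 degrees from the base. With the wedge gone its near lower edge comes down on the apron some mm short of the recess; it drops in once it is square to the base and its near edge is pushed past the recess's near edge.
- wedge: Wooden wedge, 100 mm long (its x), 30 mm wide (its y), 3 mm thick at the tip (+x end) rising evenly to 31 mm at the heel (-x end), 40 g. Origin: centre of its flat underside. At the start it lies flat on the base's apron, tip under the slab's near end, heel towards the robot about 20 mm inside the board's edge; the heel half is free to grip across its width.
- wedge_mid (a point): Point 8.5 mm above the centre of the wedge's underside; axes as the wedge's.
- dabba: Round closed steel spice box, diameter 108 mm, 78 mm high with its knob; stands to the left (+y) of the base. Origin: centre of its underside.
- pinch_bowl: Ceramic pinch bowl, diameter 84 mm, 36 mm high; stands to the right (-y) of the base. Origin: centre of its underside.
- grinder_jar: Black plastic grinder jar, diameter 60 mm, 110 mm high; stands to the right (-y) of the base, towards its far end. Origin: centre of its underside.
- sieve: Small aluminium sieve, diameter 90 mm, 31 mm high, with a straight thin handle reaching 140 mm to its +y; lies beyond the base's far end. Origin: centre of its underside.
Mind the look-alikes: they are no part of the job. Of the things that look like the wedge, the smallest one is meant.

How it is judged:
By the outcome, as a careful person would: the job done as asked, in the order asked, and still so for the second after the job is handed in, with the robot touching nothing.
It also fails if it takes over 64 s, if anything falls off the work surface, if the arm or the gripper's body presses on something with over 40 N, if the wrist force passes 120 N, or if a joint passes its speed limit or range.

## Working session

There is one attempt and no reset: what is moved stays moved. The work goes in short steps, Python scripts to look and compute and a tool call to move; the robot and the scene stay as the last step left them, time stands still between calls to the robot, and variables do not carry over. Pictures are saved under pics/ and viewed, and the job is handed in when it is done.

Besides the shell and the picture viewer there is one more tool, called after "Request:" as name(argument=value, ...), one argument or row to a line, values as JSON. play_rows: Moves the arm, as the interface text tells. Its arguments: {"type":"object","properties":{"dp":{"type":"array","items":{"type":"array","items":{"type":"number"}}},"twist":{"type":"array","items":{"type":"number"}},"jaw":{"type":"number"}},"required":["dp","twist"]}

```bash
mkdir -p pics; ls; cat > h.py <<'E'
import numpy as np,cv2
from station import manip
from scipy.spatial.transform import Rotation as Ro
def cam(n):
    c=manip.calibration(n);K=np.array(c["K"],float)
    if n=="wrist":
        s=manip.sense();H=np.array(c["hand_eye"]);T=np.eye(4);T[:3,:3]=Ro.from_euler('xyz',s["eef_rot"]).as_matrix();T[:3,3]=s["tcp_pos"]
        W=T@H;R=W[:3,:3].T;return K,R,-R@W[:3,3]
    R=cv2.Rodrigues(np.array(c["rvec"],float))[0];return K,R,np.array(c["tvec"],float).ravel()
def ray(C,px,z):
    K,R,t=C;d=R.T@np.linalg.solve(K,np.array([px[0],px[1],1.]));o=-R.T@t
    return o+d*(z-o[2])/d[2]
def proj(C,P):
    K,R,t=C;q=(R@np.atleast_2d(P).T).T+t;q=q@K.T;return q[:,:2]/q[:,2:]
def cap(n,f):
    C=cam(n);im=manip.capture(n);cv2.imwrite(f"pics/{f}.png",im[:,:,::-1]);return C,im
E
python3 - <<'E'
from h import *
for n in("scene","top","wrist"):
    C,im=cap(n,n+"0")
    print(n,"eye",-C[1].T@C[2])
    if n!="wrist":
        for th in("base","recess","slab","slab_mid","wedge","wedge_mid"):
            print(th,[(np.round(d["centre"]).tolist(),round(d["p"],2)) for d in manip.landmark_of(n,th)][:4],[(np.round(d["centre"]).tolist(),round(d["p"],2)) for d in manip.find_in(n,th)][:4])
s=manip.sense();print(s)
E
```

```text
pics
scene eye [1.19439072 0.56322008 0.9229627 ]
base [([280.0, 247.0], 0.75)] [([300.0, 246.0], 0.82)]
recess [([284.0, 240.0], 0.81)] [([300.0, 246.0], 0.94)]
slab [([265.0, 253.0], 0.59), ([328.0, 320.0], 0.42)] [([285.0, 235.0], 0.7)]
slab_mid [([285.0, 234.0], 0.93), ([282.0, 243.0], 0.33)] [([282.0, 234.0], 0.94)]
wedge [([413.0, 230.0], 0.76), ([312.0, 227.0], 0.72), ([315.0, 168.0], 0.69)] [([414.0, 224.0], 0.77), ([313.0, 162.0], 0.65), ([324.0, 218.0], 0.58), ([299.0, 246.0], 0.23)]
wedge_mid [([417.0, 220.0], 0.97), ([314.0, 226.0], 0.78), ([316.0, 159.0], 0.7)] [([415.0, 219.0], 0.71), ([311.0, 158.0], 0.64), ([323.0, 216.0], 0.58)]
top eye [0.37481516 0.06532619 0.95153733]
base [] [([358.0, 254.0], 0.65)]
recess [] [([358.0, 256.0], 0.66)]
slab [([367.0, 193.0], 0.91)] [([365.0, 220.0], 0.85)]
slab_mid [([362.0, 223.0], 0.78)] [([364.0, 218.0], 0.92)]
wedge [([343.0, 253.0], 0.95), ([423.0, 358.0], 0.64), ([254.0, 340.0], 0.61)] [([340.0, 262.0], 0.92), ([426.0, 358.0], 0.72), ([256.0, 342.0], 0.57)]
wedge_mid [([257.0, 338.0], 0.87), ([348.0, 253.0], 0.71), ([423.0, 358.0], 0.71)] [([256.0, 341.0], 0.93), ([342.0, 262.0], 0.75), ([426.0, 357.0], 0.6)]
wrist eye [0.05535873 0.57812719 0.3744614 ]
{'time_s': 1.35, 'joint_positions': array([ 1.12471394e+00,  1.80767129e-01,  1.60697001e+00, -4.47451679e-05,
        1.35380290e+00, -2.06315168e-01]), 'qvel': array([ 0.00104526, -0.00089718,  0.00025721,  0.00029509,  0.00096472,
        0.00032305]), 'joint_efforts': array([-2.86789245e-04, -4.44840574e+01, -3.51675439e+01, -2.69486236e-04,
        8.48670588e-04,  1.83533427e-05]), 'tcp_pos': array([0.13656525, 0.55857498, 0.25332147]), 'eef_rot': array([-0.89937534,  1.57072793,  0.4316634 ]), 'contact_force': array([ 0.32081802, -0.31542542, -0.2665931 ]), 'torque': array([ 0.02819131, -0.02237344,  0.01498225]), 'finger_gap': 0.08546494155748394}
```

View pics/scene0.png

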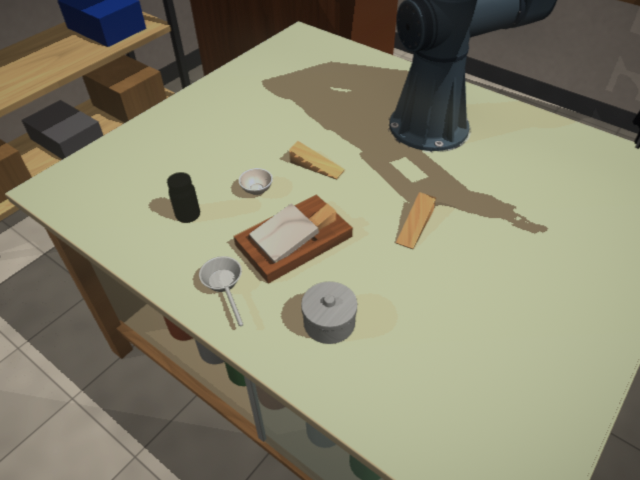

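View pics/top0.png

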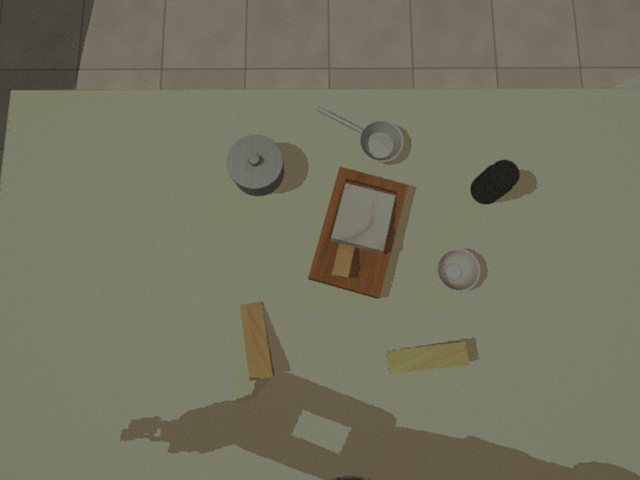

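The scene shows three wedge-like things: top (342,262), partly under the slab on the apron; top (256,340), loose on the table; and top (427,357), loose on the table with notches. I choose the one under the slab, which is also the smallest. I'll check it in a close crop and fit the base outline.

```bash
python3 - <<'E'
from h import *
im=cv2.imread("pics/top0.png")
cv2.imwrite("pics/top0c.png",cv2.resize(im[155:310,290:430],None,fx=3.8,fy=3.8,interpolation=cv2.INTER_CUBIC))
E
```

```text
(no output)
```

View pics/top0c.png

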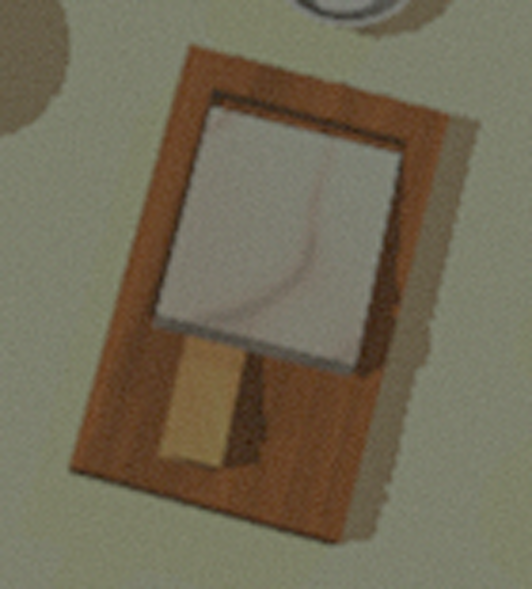

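Confirmed: the small wedge at crop (200,400) has its tip under the slab and its heel toward the robot. Next I'll compute the poses.

```bash
python3 - <<'E'
from h import *
from scipy.optimize import least_squares
C=cam("top")
o=np.array([290,155])
c=lambda L:[np.array(p)/3.8+o for p in L]
B=[ray(C,p,.03) for p in c([(192,45),(447,115),(338,540),(72,466)])]
B=np.array(B)[:,:2]
M=np.array([(81.5,69.5),(81.5,-69.5),(-146.5,-69.5),(-146.5,69.5)])/1e3
def T(v,M): a=v[2];return M@np.array([[np.cos(a),np.sin(a)],[-np.sin(a),np.cos(a)]])+v[:2]
r=least_squares(lambda v:(T(v,M)-B).ravel(),[.45,.05,0]);print("base",r.x,np.degrees(r.x[2]),(r.fun*1e3).round(1))
b=r.x
def tob(p): p=np.array(p)[:2]-b[:2];a=b[2];return np.array([[np.cos(a),np.sin(a)],[-np.sin(a),np.cos(a)]])@p*1e3
h=[ray(C,p,.061) for p in c([(158,456),(222,465)])]
t=[ray(C,p,.046) for p in c([(187,338),(247,350)])]
for n,L in(("heel",h),("tipside",t)):
  print(n,[p.round(4) for p in L],[tob(p).round(1) for p in L])
# slab top corners: far edge z~.018+.018 , near .062
near=[ray(C,p,.062) for p in c([(155,318),(355,362)])]
far=[ray(C,p,.037) for p in c([(212,103),(403,152)])]
print("slab near",[tob(p).round(1) for p in near],"far",[tob(p).round(1) for p in far])
b2=b.copy()
# rest: scene landmark check
S=cam("scene")
for n,px,z in(("recess",(284,240),.018),("base",(280,247),0)): print(n,tob(ray(S,px,z)).round(1))
E
```

```text
base [ 0.59547503 -0.02973312 -0.27831183] -15.946093157288505 [ 0.9  1.3  0.7 -1.9 -1.4 -1.1 -0.2  1.6]
heel [array([0.4752, 0.0341, 0.061 ]), array([0.4708, 0.0035, 0.061 ])] [array([-133.1,   28.3]), array([-129. ,   -2.3])]
tipside [array([0.5353, 0.0187, 0.046 ]), array([ 0.5292, -0.0108,  0.046 ])] [array([-71.1,  30. ]), array([-68.9,  -0. ])]
slab near [array([-68.8,  47.6]), array([-63.4, -51.2])] far [array([51.5, 49.8]), array([ 52.9, -50.3])]
recess [-7.6  0.3]
base [ 3.2 -1.8]
```

```bash
cat >> h.py <<'E'
b=np.array([0.59547503,-0.02973312,-0.27831183])
def Rb(a=None):
    a=b[2] if a is None else a;return np.array([[np.cos(a),-np.sin(a)],[np.sin(a),np.cos(a)]])
def w(p): return b[:2]+Rb()@(np.array(p[:2])/1e3)
def tob(p): return Rb().T@(np.array(p)[:2]-b[:2])*1e3
def plan(xyz,yaw):
    """yaw: world direction of jaw axis wanted(mod pi), rad"""
    s=manip.sense();R=Ro.from_euler('xyz',s["eef_rot"]).as_matrix()
    z=R[:,2];cur=np.arctan2(z[1],z[0]);d=(yaw-cur+np.pi/2)%np.pi-np.pi/2
    tw=-np.degrees(d) # tool x is down
    R2=R@Ro.from_rotvec([np.radians(tw),0,0]).as_matrix()
    e=np.array(xyz)-s["tcp_pos"]
    print("t",round(s["time_s"],2),"tcp",s["tcp_pos"].round(4),"base xy",tob(s["tcp_pos"]).round(1),"F",s["contact_force"].round(1),"gap",round(s["finger_gap"],4))
    print("tool axes x",R[:,0].round(3),"y",R[:,1].round(3),"z",R[:,2].round(3),"j6",s["joint_positions"][5].round(2))
    print("twist",tw.round(2),"| shift cm before twist",(R.T@e*100).round(2),"| after twist",(R2.T@e*100).round(2))
E
python3 - <<'E'
from h import *
print(np.append(w((-108,13.5)),.2))
plan(np.append(w((-108,13.5)),.2),np.radians(-14+90))
E
```

```text
[0.4953397  0.01291855 0.2       ]
t 1.35 tcp [0.1366 0.5586 0.2533] base xy [-602.9  439.6] F [ 0.3 -0.3 -0.3] gap 0.0855
tool axes x [ 0.  0. -1.] y [-0.971  0.237 -0.   ] z [0.237 0.971 0.   ] j6 -0.21
twist 0.26 | shift cm before twist [  5.33 -47.81 -44.49] | after twist [  5.33 -48.01 -44.27]
```

Request:
play_rows(
  dp=[
    [0,-4,-3.7],
    [0,-4,-3.7],
    [0,-4,-3.7],
    [0,-4,-3.7],
    [0.5,-4,-3.7],
    [0.5,-4,-3.7],
  ],
  twist=[0,0,0,0,0,0],
)

```text
time_s: 2.1
tcp_pos: [0.3178, 0.2845, 0.2436]
eef_rot: [-0.898, 1.569, 0.433]
contact_force: [1.0, 1.0, 0.2]
finger_gap: 0.0854
```

Request:
play_rows(
  dp=[
    [0.7,-4,-3.7],
    [0.7,-4,-3.7],
    [0.7,-4,-3.7],
    [0.7,-4,-3.7],
    [0.7,-4,-3.7],
    [0.8,-4,-3.7],
    [0,0,0],
    [0,0,0],
  ],
  twist=[0,0,0,0,0,0,0,0],
)

```text
time_s: 3.1
tcp_pos: [0.4969, 0.0135, 0.2001]
eef_rot: [1.298, 1.57, 2.628]
contact_force: [0.7, 1.5, -0.6]
finger_gap: 0.0857
```

```bash
python3 - <<'E'
from h import *
C,im=cap("wrist","wrist1")
for th in("wedge","wedge_mid","slab_mid"):
  print(th,[(np.round(d["centre"]).tolist(),round(d["p"],2)) for d in manip.landmark_of("wrist",th)][:4])
plan(np.append(w((-108,13.5)),.2),np.radians(-14+90))
E
```

```text
wedge [([77.0, 48.0], 0.84), ([320.0, 251.0], 0.64), ([307.0, 434.0], 0.18)]
wedge_mid [([74.0, 48.0], 0.71), ([322.0, 252.0], 0.6)]
slab_mid [([301.0, 317.0], 0.73)]
t 3.3 tcp [0.497  0.0144 0.2006] base xy [-106.9   15.4] F [-0.1 -0.3 -0. ] gap 0.0852
tool axes x [ 0.  0. -1.] y [-0.972  0.236 -0.   ] z [0.236 0.972 0.   ] j6 -1.54
twist 0.36 | shift cm before twist [ 0.06  0.12 -0.18] | after twist [ 0.06  0.12 -0.18]
```

View pics/wrist1.png

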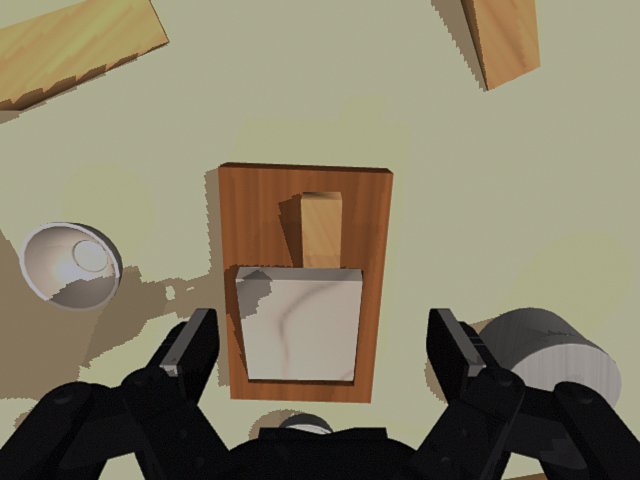

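```bash
python3 - <<'E'
from h import *
C=cam("wrist");print("eye",-C[1].T@C[2])
for n,px,z in(("heelL",(301,199),.061),("heelR",(342,200),.061),("hbL",(302,192),.061),("hbR",(342,193),.061),("sL",(302,269),.046),("sR",(342,269),.046),("bn1",(220,168),.03),("bn2",(392,173),.03),("bf1",(231,399),.03),("bf2",(370,403),.03)):
  print(n,ray(C,px,z).round(4),tob(ray(C,px,z)).round(1))
im=cv2.imread("pics/wrist1.png")
cv2.imwrite("pics/wrist1c.png",cv2.resize(im[150:290,200:400],None,fx=4,fy=4,interpolation=cv2.INTER_CUBIC))
E
```

```text
eye [0.41566397 0.03382431 0.32173596]
heelL [0.4706 0.0046 0.061 ] [-129.5   -1.3]
heelR [0.4784 0.0334 0.061 ] [-129.9   28.5]
hbL [0.4658 0.0066 0.061 ] [-134.7   -0.7]
hbR [0.4733 0.0346 0.061 ] [-135.1   28.3]
sL [ 0.5307 -0.0112  0.046 ] [-67.3  -0. ]
sR [0.5385 0.0207 0.046 ] [-68.6  32.8]
bn1 [ 0.4377 -0.0548  0.03  ] [-144.8  -67.5]
bn2 [0.4738 0.0768 0.03  ] [-146.3   69. ]
bf1 [ 0.6568 -0.1181  0.03  ] [ 83.2 -68.1]
bf2 [0.6944 0.0151 0.03  ] [82.8 70.2]
```

View pics/wrist1c.png

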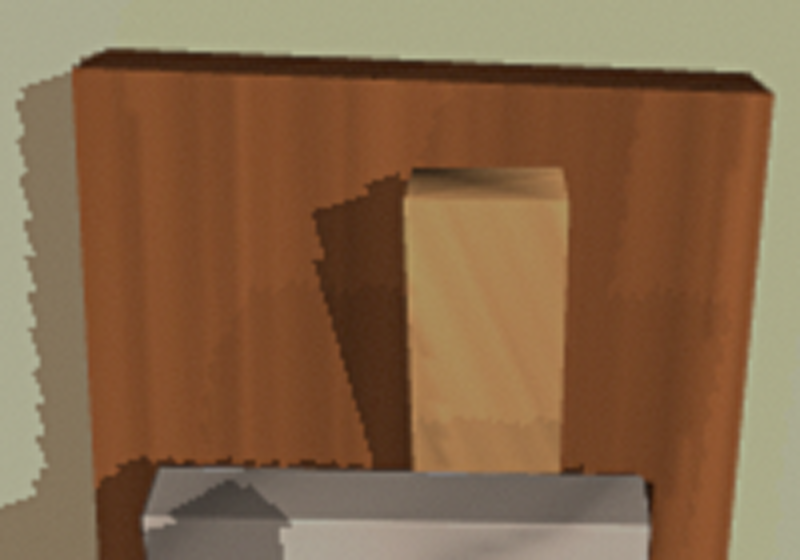

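Request:
play_rows(
  dp=[
    [3,0.1,-0.15],
    [4,0,0],
    [4,0,0],
    [2.5,0,0],
    [0.9,0,0],
    [0,0,0],
  ],
  twist=[0,0,0,0,0,0],
)

```text
time_s: 4.05
tcp_pos: [0.496, 0.0125, 0.0565]
eef_rot: [1.762, 1.571, 3.094]
contact_force: [-0.7, 0.1, 0.3]
finger_gap: 0.0855
```

Request:
play_rows(
  dp=[
    [0,0,0],
    [0,0,0],
    [0,0,0],
    [0,0,0],
    [0,0,0],
    [0,0,0],
    [0,0,0],
    [0,0,0],
  ],
  twist=[0,0,0,0,0,0,0,0],
  jaw=255,
)

```text
time_s: 5.05
tcp_pos: [0.4966, 0.012, 0.0572]
eef_rot: [-1.5, 1.57, -0.169]
contact_force: [-1.9, 1.6, 6.6]
finger_gap: 0.029
```

```bash
python3 - <<'E'
from h import *
cap("wrist","wrist2")
s=tob(manip.sense()["tcp_pos"]);plan(np.append(w(s+[-160,0]),.057),b[2]+np.pi/2)
E
```

```text
t 5.1 tcp [0.4967 0.0119 0.0572] base xy [-106.5   12.9] F [-1.5 -0.1  7.2] gap 0.029
tool axes x [ 0.001 -0.    -1.   ] y [-0.971  0.238 -0.001] z [0.238 0.971 0.   ] j6 -1.55
twist 2.21 | shift cm before twist [-0.   15.99  0.62] | after twist [-0. 16. -0.]
```

View pics/wrist2.png

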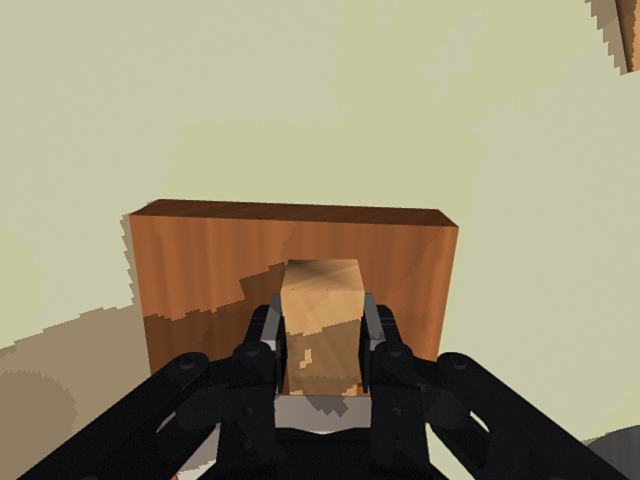

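Request:
play_rows(
  dp=[
    [-0.05,0.4,0],
    [0,0.8,0],
    [0,1,0],
    [0,1,0],
    [0,1,0],
    [0,1,0],
    [0,1,0],
    [-0.2,1.5,0],
    [-0.4,1.5,0],
    [0,0,0],
  ],
  twist=[0,0,0,0,0,0,0,0,0,0],
)

```text
time_s: 6.35
tcp_pos: [0.4038, 0.0347, 0.0619]
eef_rot: [1.59, 1.567, 2.921]
contact_force: [-0.2, 0.2, -0.9]
finger_gap: 0.0286
```

```bash
python3 - <<'E'
from h import *
C,im=cap("top","top2");cap("scene","scene2")
cv2.imwrite("pics/top2c.png",cv2.resize(im[140:420,220:480,::-1],None,fx=2.1,fy=2.1,interpolation=cv2.INTER_CUBIC))
cv2.imwrite("pics/scene2c.png",cv2.resize(cv2.imread("pics/scene2.png")[150:290,220:440],None,fx=3.5,fy=3.5,interpolation=cv2.INTER_CUBIC))
s=tob(manip.sense()["tcp_pos"]);plan(np.append(w((-270,s[1])),.06),b[2]+np.pi/2)
E
```

```text
t 6.45 tcp [0.406  0.0341 0.0625] base xy [-199.7    9.3] F [ 0.1 -0.3 -0.4] gap 0.0286
tool axes x [-0.001  0.    -1.   ] y [-0.971  0.237  0.001] z [ 0.237  0.971 -0.   ] j6 -1.54
twist 2.21 | shift cm before twist [0.25 7.02 0.27] | after twist [0.25 7.03 0.  ]
```

View pics/top2c.png

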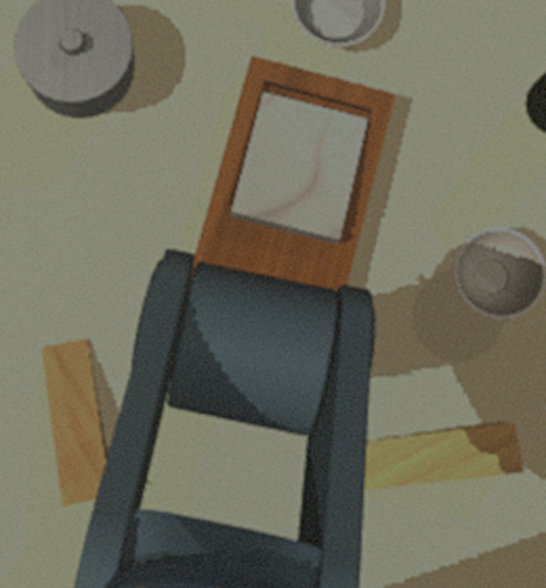

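View pics/scene2c.png

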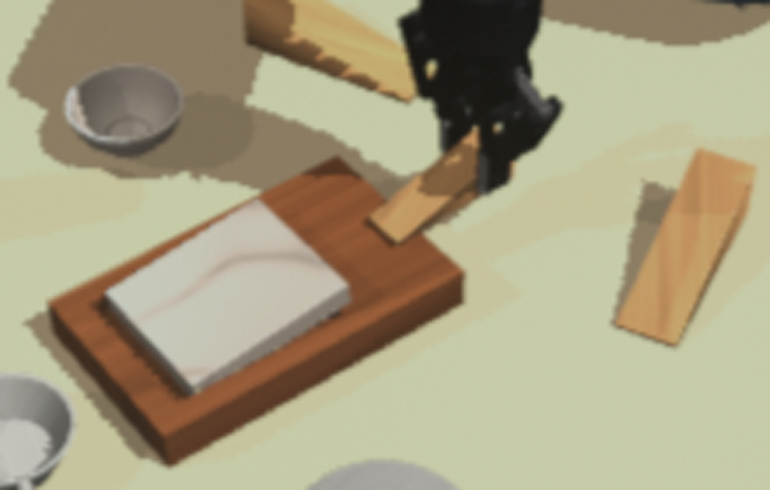

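Request:
play_rows(
  dp=[
    [-0.3,1.5,0],
    [0,2.5,0],
    [0,2,0],
    [0.3,1,0],
    [1,0,0],
    [1,0,0],
    [1,0,0],
    [0.4,0,0],
    [0,0,0],
    [0,0,0],
  ],
  twist=[0,0,0,0,0,0,0,0,0,0],
)

```text
time_s: 7.7
tcp_pos: [0.3389, 0.0505, 0.0289]
eef_rot: [-1.578, 1.571, -0.247]
contact_force: [0.1, -0.3, -1.1]
finger_gap: 0.0287
```

```bash
python3 - <<'E'
from h import *
cap("scene","scene3")
cv2.imwrite("pics/scene3c.png",cv2.resize(cv2.imread("pics/scene3.png")[150:290,220:440],None,fx=3.5,fy=3.5,interpolation=cv2.INTER_CUBIC))
plan(np.append(w((-270,12)),.0275),b[2]+np.pi/2)
E
```

```text
t 7.75 tcp [0.339  0.0505 0.029 ] base xy [-268.6    6.6] F [ 0.6 -0.  -1.5] gap 0.0291
tool axes x [ 0.001 -0.    -1.   ] y [-0.971  0.237 -0.001] z [ 0.237  0.971 -0.   ] j6 -1.53
twist 2.21 | shift cm before twist [0.15 0.12 0.54] | after twist [0.15 0.14 0.54]
```

View pics/scene3c.png

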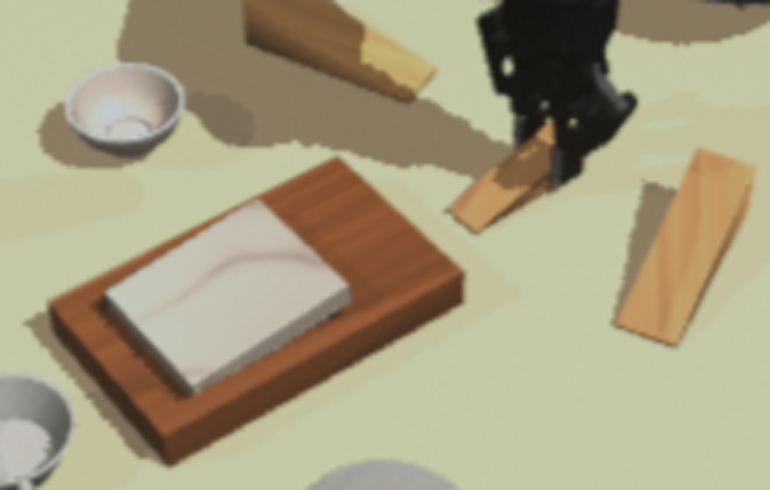

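Lower a touch more, open, then rise straight.

Request:
play_rows(
  dp=[
    [0.12,0,0],
    [0,0,0],
  ],
  twist=[0,0],
)

```text
time_s: 8.0
tcp_pos: [0.3387, 0.0505, 0.0277]
eef_rot: [-1.507, 1.571, -0.176]
contact_force: [-0.6, 0.0, -0.8]
finger_gap: 0.0286
```

Request:
play_rows(
  dp=[
    [0,0,0],
    [0,0,0],
    [0,0,0],
    [0,0,0],
    [0,0,0],
    [-1,0,0],
    [-3,0,0],
    [-4,0,0],
    [-4,0,0],
    [0,0,0],
  ],
  twist=[0,0,0,0,0,0,0,0,0,0],
  jaw=0,
)

```text
time_s: 9.25
tcp_pos: [0.3412, 0.0501, 0.1511]
eef_rot: [-1.533, 1.563, -0.202]
contact_force: [-0.2, 0.3, -0.8]
finger_gap: 0.0852
```

```bash
python3 - <<'E'
from h import *
C,im=cap("wrist","wrist4")
plan(np.append(w((-190,0)),.20),b[2]+np.pi/2)
E
```

```text
t 9.3 tcp [0.3398 0.0503 0.1492] base xy [-267.8    6.8] F [-0.8  0.5 -1.1] gap 0.0852
tool axes x [ 0.004 -0.001 -1.   ] y [-0.971  0.237 -0.004] z [0.237 0.971 0.   ] j6 -1.53
twist 2.22 | shift cm before twist [-5.04 -7.77 -0.98] | after twist [-5.04 -7.8  -0.67]
```

View pics/wrist4.png

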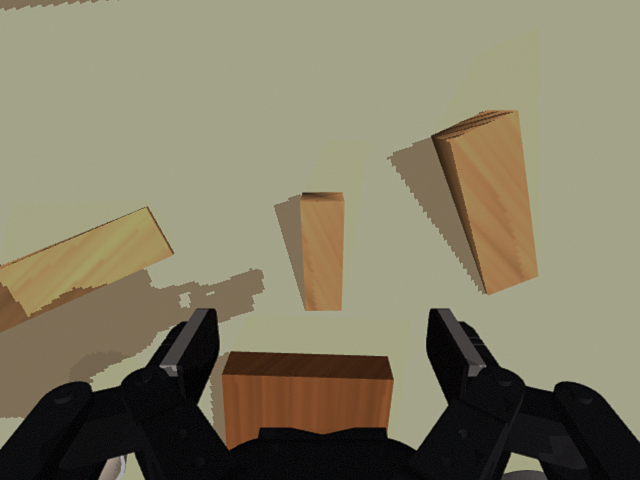

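Request:
play_rows(
  dp=[
    [-5,0,-0.5],
    [0,-4,-0.2],
    [0,-4,0],
    [0,-4,0],
    [0,-4,0],
    [0,0,0],
  ],
  twist=[2.2,0,0,0,0,0],
  jaw=75,
)

```text
time_s: 10.05
tcp_pos: [0.4916, -0.0009, 0.1958]
eef_rot: [1.621, 1.568, 2.913]
contact_force: [-1.0, -0.5, 0.2]
finger_gap: 0.0605
```

```bash
python3 - <<'E'
from h import *
C,im=cap("wrist","wrist5")
print(C[2].tolist(),C[1].tolist())
cv2.imwrite("pics/wrist5c.png",cv2.resize(im[140:460,200:440,::-1],None,fx=1.8,fy=1.8,interpolation=cv2.INTER_CUBIC))
plan(np.append(w((-100,0)),.20),b[2]+np.pi/2)
E
```

```text
[-0.13468152777150155, -0.4705942782597477, 0.1757645725105507] [[0.2761016076634785, 0.9611284118973703, 0.00027944459226331137], [0.9105029199162513, -0.2616516094621746, 0.32019192383605377], [0.30781867238623156, -0.08815106981478604, -0.9473526554672685]]
t 10.1 tcp [ 4.901e-01 -2.000e-04  1.957e-01] base xy [-109.4   -0.6] F [-0.5  0.5 -0.8] gap 0.0606
tool axes x [-0.004  0.001 -1.   ] y [-0.961  0.275  0.004] z [ 0.275  0.961 -0.   ] j6 -1.54
twist -0.02 | shift cm before twist [-0.43 -0.94  0.06] | after twist [-0.43 -0.94  0.06]
```

View pics/wrist5.png

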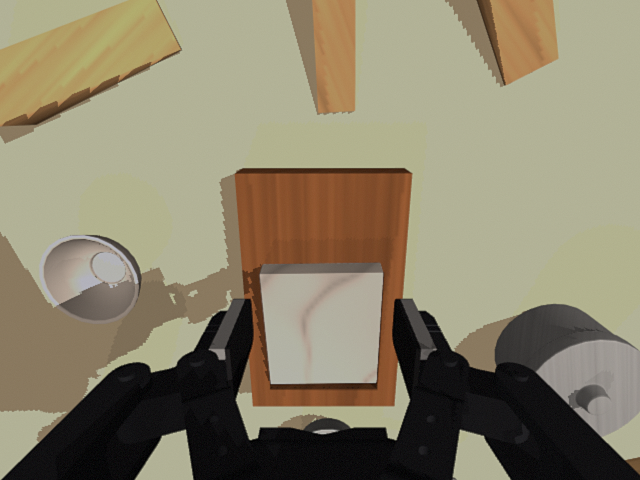

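View pics/wrist5c.png

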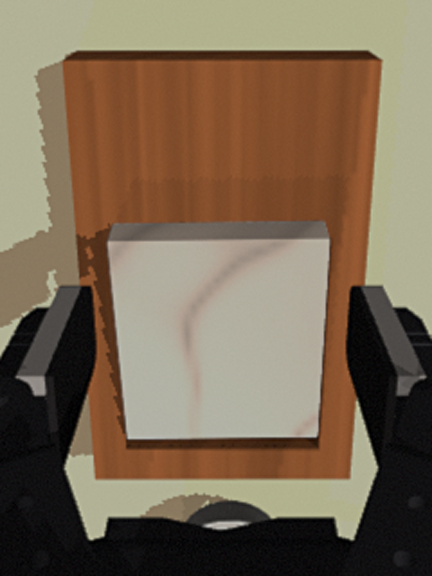

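```bash
python3 - <<'E'
from h import *
C=cam("wrist")
f=lambda p:(p[0]/1.8+200,p[1]/1.8+140)
for n,px,z in(("nearlow",(110,226),.03),("nearlow",(327,221),.03),("bn",(65,58),.03),("bn",(381,59),.03),("bf",(96,477),.03),("bf",(350,477),.03),("fartop",(126,438),.036),("fartop",(320,437),.036),("topnear",(109,240),.048),("topnear",(328,238),.048)):
  print(n,tob(ray(C,f(px),z)).round(1))
E
```

```text
nearlow [-69.7 -53. ]
nearlow [-72.1  49.5]
bn [-148.8  -68.2]
bn [-148.2   69.1]
bf [ 78.5 -68.7]
bf [78.7 69.6]
fartop [ 47.5 -50.1]
fartop [47.  50.9]
topnear [-70.6 -50.5]
topnear [-71.4  47.2]
```

Request:
play_rows(
  dp=[
    [3,0,0],
    [4,0,0],
    [4,0,0],
    [2,0,0],
    [0.7,0,0],
    [0,-1,0],
    [0,-0.5,0],
    [0,0,0],
  ],
  twist=[0,0,0,0,0,0,0,0],
)

```text
time_s: 11.1
tcp_pos: [0.5065, -0.0047, 0.0617]
eef_rot: [-1.54, 1.568, -0.247]
contact_force: [0.2, -0.5, -0.6]
finger_gap: 0.0604
```

```bash
python3 - <<'E'
from h import *
cap("wrist","wrist6")
plan(np.append(w((-79,-1)),.058),b[2]+np.pi/2)
E
```

```text
t 11.15 tcp [ 0.506  -0.0045  0.0614] base xy [-93.   -0.4] F [-0.   0.6 -0.6] gap 0.0603
tool axes x [ 0.001 -0.    -1.   ] y [-0.962  0.275 -0.002] z [0.275 0.962 0.   ] j6 -1.54
twist 0.01 | shift cm before twist [ 0.34 -1.4  -0.06] | after twist [ 0.34 -1.4  -0.06]
```

View pics/wrist6.png

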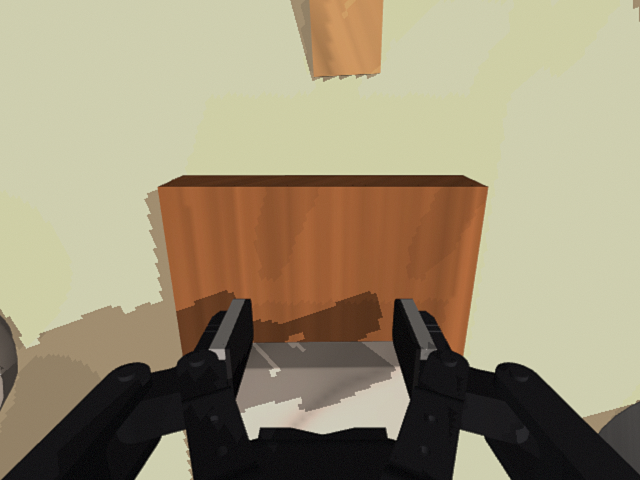

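Request:
play_rows(
  dp=[
    [0.3,0,0],
    [0,-0.5,0],
    [0,-0.4,0],
    [0,-0.2,0],
    [0,-0.2,0],
    [0,0,0],
  ],
  twist=[0,0,0,0,0,0],
)

```text
time_s: 11.9
tcp_pos: [0.5177, -0.0078, 0.0575]
eef_rot: [1.628, 1.57, 2.921]
contact_force: [0.6, 0.3, -0.4]
finger_gap: 0.0607
```

Request:
play_rows(
  dp=[
    [0,-0.2,0],
    [0,-0.1,0],
    [0,-0.1,0],
    [0,0,0],
  ],
  twist=[0,0,0,0],
)

```text
time_s: 12.4
tcp_pos: [0.5211, -0.0087, 0.0572]
eef_rot: [1.394, 1.57, 2.687]
contact_force: [-2.2, 2.5, -0.8]
finger_gap: 0.0602
```

```bash
python3 - <<'E'
from h import *
plan(np.append(w((-72.5,-1)),.058),b[2]+np.pi/2)
C,im=cap("scene","scene7")
cv2.imwrite("pics/scene7c.png",cv2.resize(im[190:290,220:370,::-1],None,fx=5,fy=5,interpolation=cv2.INTER_CUBIC))
E
```

```text
t 12.4 tcp [ 0.5211 -0.0087  0.0572] base xy [-77.3  -0.2] F [-2.2  2.5 -0.8] gap 0.0602
tool axes x [-0.001  0.001 -1.   ] y [-0.962  0.275  0.001] z [0.275 0.962 0.   ] j6 -1.54
twist 0.0 | shift cm before twist [-0.08 -0.48 -0.08] | after twist [-0.08 -0.48 -0.08]
```

View pics/scene7c.png

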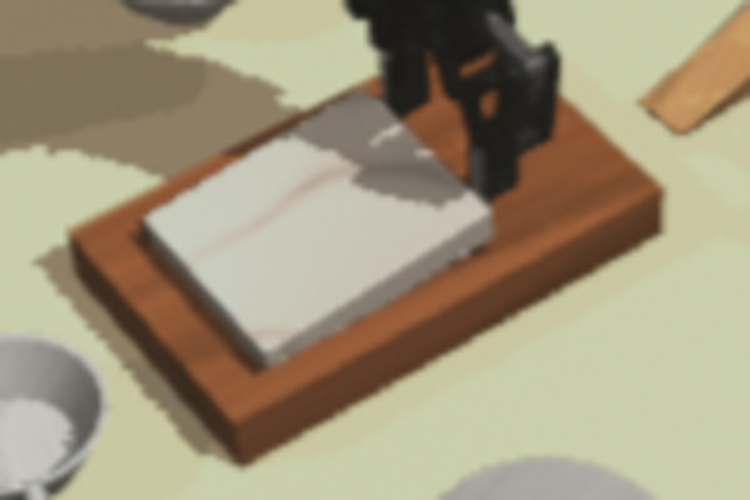

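Request:
play_rows(
  dp=[
    [0,-0.15,0],
    [0,-0.15,0],
    [0,-0.15,0],
    [0,0,0],
  ],
  twist=[0,0,0,0],
)

```text
time_s: 12.95
tcp_pos: [0.5264, -0.0106, 0.0578]
eef_rot: [-1.757, 1.57, -0.464]
contact_force: [-1.4, 0.1, -0.5]
finger_gap: 0.0603
```

Request:
play_rows(
  dp=[
    [0,-0.1,0],
    [0,-0.1,0],
    [0,0,0],
  ],
  twist=[0,0,0],
)

```text
time_s: 13.32
tcp_pos: [0.5287, -0.0111, 0.058]
eef_rot: [-1.548, 1.569, -0.256]
contact_force: [0.1, -0.4, 0.5]
finger_gap: 0.0605
```

```bash
python3 - <<'E'
from h import *
plan(np.append(w((-72.5,-1)),.058),b[2]+np.pi/2)
C,im=cap("scene","scene8")
cv2.imwrite("pics/scene8c.png",cv2.resize(im[190:290,220:370,::-1],None,fx=5,fy=5,interpolation=cv2.INTER_CUBIC))
E
```

```text
t 13.32 tcp [ 0.5287 -0.0111  0.058 ] base xy [-69.3  -0.4] F [ 0.1 -0.4  0.5] gap 0.0605
tool axes x [ 0.002 -0.001 -1.   ] y [-0.962  0.275 -0.002] z [0.275 0.962 0.   ] j6 -1.54
twist 0.0 | shift cm before twist [-0.    0.32 -0.06] | after twist [-0.    0.32 -0.06]
```

View pics/scene8c.png

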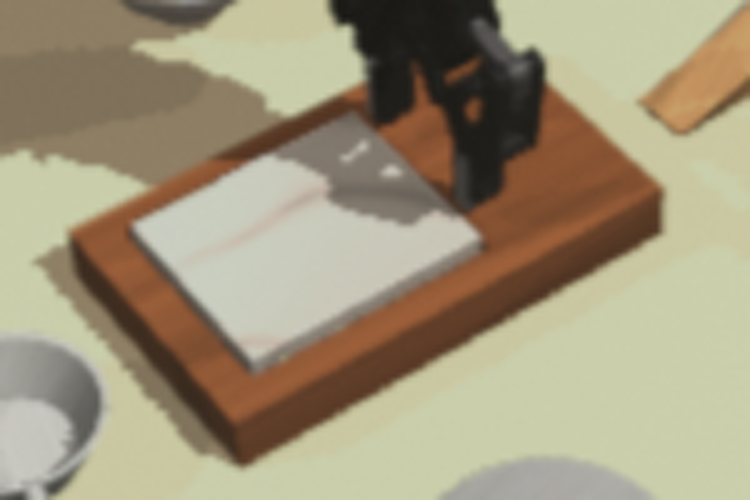

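The slab has dropped in. I'll back off, close the gripper, and press from above.

Request:
play_rows(
  dp=[
    [0,0.5,0],
    [0,0.7,0],
    [-3,0,0],
    [-3,0,0],
    [0,0,0],
  ],
  twist=[0,0,0,0,0],
)

```text
time_s: 14.0
tcp_pos: [0.5178, -0.0078, 0.12]
eef_rot: [-1.54, 1.566, -0.247]
contact_force: [-0.1, -0.0, -0.2]
finger_gap: 0.0602
```

Request:
play_rows(
  dp=[
    [0,-2,0],
    [0,-2,0],
    [0,0,0],
    [0,0,0],
    [0,0,0],
    [0,0,0],
    [0,0,0],
  ],
  twist=[0,0,0,0,0,0,0],
  jaw=255,
)

```text
time_s: 14.88
tcp_pos: [0.5546, -0.0184, 0.1177]
eef_rot: [-1.515, 1.571, -0.223]
contact_force: [0.1, -0.1, -0.2]
finger_gap: 0.0002
```

```bash
python3 - <<'E'
from h import *
plan(np.append(w((-40,0)),.075),b[2]+np.pi/2)
C,im=cap("wrist","wrist9")
E
```

```text
t 14.88 tcp [ 0.5546 -0.0184  0.1177] base xy [-42.4  -0.3] F [ 0.1 -0.1 -0.2] gap 0.0002
tool axes x [ 0. -0. -1.] y [-0.962  0.275 -0.   ] z [0.275 0.962 0.   ] j6 -1.54
twist 0.01 | shift cm before twist [ 4.27 -0.24  0.03] | after twist [ 4.27 -0.24  0.03]
```

View pics/wrist9.png

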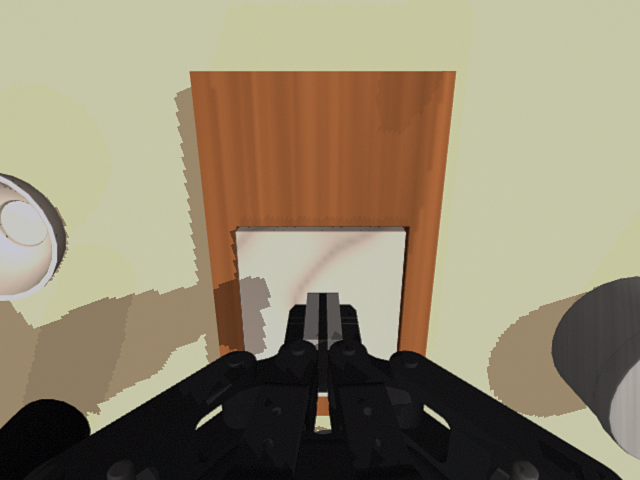

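Request:
play_rows(
  dp=[
    [2,0,0],
    [2,0,0],
    [0.3,0,0],
    [0.2,0,0],
    [0.2,0,0],
    [0,0,0],
  ],
  twist=[0,0,0,0,0,0],
)

```text
time_s: 15.68
tcp_pos: [0.5551, -0.0185, 0.0711]
eef_rot: [-1.544, 1.57, -0.251]
contact_force: [-0.1, 0.5, -0.2]
finger_gap: -0.0003
```

Request:
play_rows(
  dp=[
    [0.2,0,0],
    [0.2,0,0],
    [0,0,0],
  ],
  twist=[0,0,0],
)

```text
time_s: 16.05
tcp_pos: [0.5545, -0.0184, 0.0664]
eef_rot: [1.613, 1.57, 2.906]
contact_force: [0.4, 0.2, 0.1]
finger_gap: -0.0001
```

Request:
play_rows(
  dp=[
    [0.2,0,0],
    [0.2,0,0],
    [0.1,0,0],
    [0,0,0],
  ],
  twist=[0,0,0,0],
)

```text
time_s: 16.55
tcp_pos: [0.5546, -0.0184, 0.0615]
eef_rot: [1.548, 1.571, 2.84]
contact_force: [0.2, -0.6, -0.0]
finger_gap: -0.0001
```

Request:
play_rows(
  dp=[
    [0.15,0,0],
    [0.1,0,0],
    [0.1,0,0],
    [0,0,0],
  ],
  twist=[0,0,0,0],
)

```text
time_s: 17.05
tcp_pos: [0.5548, -0.0185, 0.0581]
eef_rot: [-1.34, 1.571, -0.048]
contact_force: [-0.2, 0.2, 1.3]
finger_gap: -0.0001
```

Request:
play_rows(
  dp=[
    [0.1,0,0],
    [0.1,0,0],
    [0,0,0],
  ],
  twist=[0,0,0],
)

```text
time_s: 17.42
tcp_pos: [0.5548, -0.0185, 0.058]
eef_rot: [2.339, 1.57, -2.651]
contact_force: [-7.9, 2.0, 17.3]
finger_gap: 0.0001
```

Request:
play_rows(
  dp=[
    [-1,0,0],
    [0,-3.5,0],
    [0,-3.5,0],
    [0.5,0,0],
    [0.3,0,0],
    [0.2,0,0],
    [0,0,0],
  ],
  twist=[0,0,0,0,0,0,0],
)

```text
time_s: 18.3
tcp_pos: [0.6214, -0.0375, 0.058]
eef_rot: [2.905, 1.57, -2.085]
contact_force: [-5.3, -1.1, 14.8]
finger_gap: 0.0003
```

Both ends have their top at z = 0.036, which is the seated height. I'll raise the arm, retreat and check.

Request:
play_rows(
  dp=[
    [-3,0,0],
    [-5,0,0],
    [-5,0,0],
    [-3,0,0],
    [0,5,0],
    [0,5,0],
    [0,4,4],
    [0,0,5],
    [0,0,5],
    [0,0,0],
  ],
  twist=[0,0,0,0,0,0,0,0,0,0],
)

```text
time_s: 19.55
tcp_pos: [0.5246, 0.1384, 0.2155]
eef_rot: [1.369, 1.569, 2.666]
contact_force: [0.2, -0.1, -0.3]
finger_gap: 0.0001
```

Request:
play_rows(
  dp=[
    [0,0,5],
    [0,0,5],
    [0,0,5],
    [0,0,0],
    [0,0,0],
  ],
  twist=[0,0,0,0,0],
)

```text
time_s: 20.18
tcp_pos: [0.5661, 0.2786, 0.2152]
eef_rot: [2.405, 1.569, -2.585]
contact_force: [0.1, -1.2, -0.3]
finger_gap: -0.0001
```

```bash
python3 - <<'E'
from h import *
C,im=cap("scene","scene10")
cv2.imwrite("pics/scene10c.png",cv2.resize(im[130:350,140:460,::-1],None,fx=2.5,fy=2.5,interpolation=cv2.INTER_CUBIC))
cap("top","top10")
a=cv2.imread("pics/top0.png").astype(int)
s=manip.sense();print(s["time_s"],s["tcp_pos"],s["contact_force"])
E
```

```text
20.275 [0.56657517 0.27811231 0.21578417] [ 0.15784324 -0.04893097  0.02117013]
```

View pics/scene10c.png

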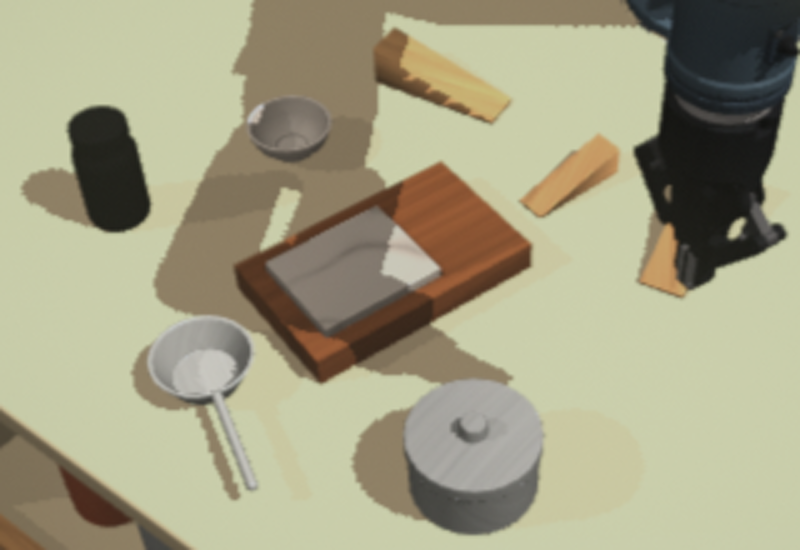

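View pics/top10.png

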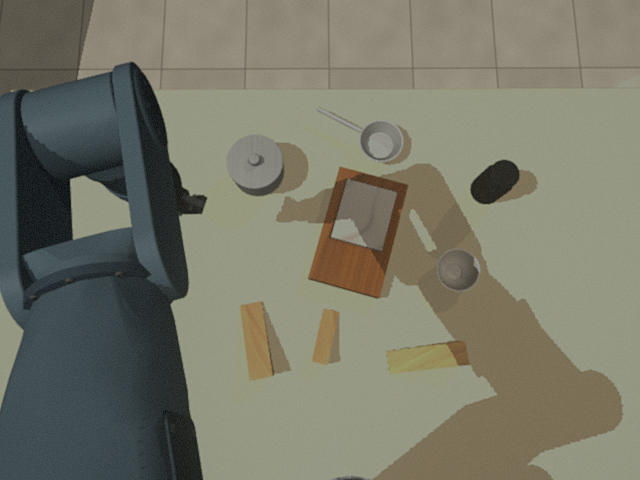

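The slab lies flat in its recess (top image around (364,214)). The wedge is on the cabinet top at (326,336), clear of the base, and nothing else has moved.

```bash
python3 -c "
from station import manip
print(manip.finish_job())"
```

```text
the job is handed in; nothing more can be done
None
```

The job is done and handed in at about 20 s of the 64 s allowed; `finish_job` reports no verdict.

- **Wedge:** I gripped the small wedge by its heel, drew it out along the apron and set it flat on the cabinet top. By the pull distance its tip is about 4 cm from the base.
- **Slab:** I pushed its near face with two spread fingertips, which squared it up, until it dropped into the recess. I never lifted it off the base.
- **Pressing:** I pressed with closed fingertips near the near end (17 N) and then the far end (15 N). Both times contact came at about 36 mm, which is the seated height.
- **Other things:** the last scene and top pictures show the slab flat, the wedge clear, and the dabba, bowl, jar, sieve and look-alike wedges where they were. The gripper is hiding part of one look-alike wedge in the scene picture, but that wedge shows fully in the top one.
- **Disagreements:** camera estimates of the base position differed by about 2–3 mm, so I pushed by force readings and in small steps. No check failed.

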